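# Present the green-capped sample jar to the code reader

## Task

Pick up the sample jar with the green cap and set it down gently, upright, in the middle of the yellow spot in front of the white code reader, turned so that its bar-code panel faces the reader's red window squarely. Leave the jars with the orange and blue caps where they stand.

Things in the scene. Friction and masses are not known exactly. Their poses are not given: they have to be found in the camera images.
- green_jar_mid (a point): Centre (half-way up, on the axis) of the jar to present: a loose pale cylinder, 52 mm diameter, 90 mm tall, its top 20 mm a green cap of the same diameter; about 120 g. x points from the axis out through the bar-code panel, z up. A black bar on the cap's top runs from its centre to the rim above the panel's middle, so the code side shows from above. Grip across the diameter from any side.
- code (a point): Middle of the green-capped jar's bar-code panel (black and white upright bars, 32 mm wide, 44 mm tall), on the jar's side, 26 mm from its axis, at about half height. x points straight out of the panel, z up.
- spot (a point): Centre of the yellow spot (60 mm across, black rim) on top of the reader's fixed base plate, 5 mm above the bench. z up; x points level from the spot to the middle of the red window. The reader is a white block 80 mm deep, 110 wide, 85 high, its front with the window 100 mm from the spot's centre; a red strip on top marks that front edge. A jar standing here has its centre 45 mm above this point.
- orange_jar_mid (a point): Centre of a second jar, the same in size and panel but with an orange cap: a bystander to be left alone. Axes as for the green-capped jar.
- blue_jar_mid (a point): Centre of a third jar, the same but with a blue cap: a bystander to be left alone. Axes as for the green-capped jar.
Mind the look-alikes: they are no part of the job. What is shaped like the part that bears green_jar_mid but purple is not meant.

How it is judged:
By the outcome, as a careful person would: the job done as asked, in the order asked, and still so for the second after the job is handed in, with the robot touching nothing.
It also fails if it takes over 32 s, if anything falls off the work surface, if the arm or the gripper's body presses on something with over 40 N, if the wrist force passes 120 N, or if a joint passes its speed limit or range.

## Robot

A 6-joint arm with a two-finger parallel gripper is mounted at the origin on the work surface. World frame = base frame: x ahead of the robot, y to its left, z up, the work surface at z = 0. Lengths are in mm, angles in degrees, forces in N, time in s.
With the tool pointing down it reaches from about 250 to 800 mm from the base axis. Payload 3.9 kg.
Tool frame: the origin (TCP) lies midway between the tips of the shut fingers; the grasp point (between the pads) lies 19 mm behind it; x points along the fingers, z is the direction in which the jaws open and shut, and the axes are right-handed (so a half turn about x gives the same grasp; the last joint's range is limited). The gripper opens to 85 mm and grips with 20 to 120 N. Pads are 22 mm wide; open, the fingers measure 114 mm over their backs; the gripper's body (76 mm by 85 mm) begins 54 mm behind the grasp point. The pads swing forward as they close: fully open they stand 13 mm farther back than shut.
Start: joints at [63.541, 14.897, -7.913, 67.191, 0, 90], TCP at [233.913, 470, 205.504] pointing down, gripper open.
Joint ranges: [-159.42, 159.42], [-47.68, 98.78], [-73.54, 78.23], [-108.79, 121.32], [-90, 84.71], [-180, 180]. Speed limits (degrees/s): [147.25, 147.25, 180, 180, 180, 180].

## Interface

Orientations are given as [roll, pitch, yaw] about the fixed x, y, z axes, in that order (R = Rz(yaw) Ry(pitch) Rx(roll)).
In Python, from workcell import r gives the robot as it stands.
- The arm moves only by the tool arm_command, never from a script. Its argument "plan" is a list of rows, each a list of 6 numbers: the shift along the tool's x, y, z in mm, then the turn, a rotation vector about the tool's x, y, z in degrees. A call has 1 to 8 rows; each row is the pose to reach, as a shift and turn from the pose commanded when the call began, along the tool's axes at that moment; what a row does not reach only later rows make up. A row lasts 1/10 s, in which the tool goes at most 50 mm and 8.59 degrees, less where a joint would pass 70% of its speed; a pose out of reach is approached as far as the arm can. A call with a gripper value outside its range is refused whole. "claw" is the closure, from -1 (fully open) to 1 (shut), set as the call begins (left out, the last holds). The fingers move at their own pace and stop on an object; "newtons" is the grip in N (left out, the last holds). Time passes only in rows, so rows that repeat a pose let the fingers close. It gives the time, the measured TCP pose, the force and the opening at its end, in the units of the state.
- r.sense(): the state, without advancing time (a new reading comes with each control period).
- r.get_image(name): name is "scene" or "top"; returns the picture (480x640x3 uint8, blue, green, red); there is no depth.
- r.camera_params(name): a dict with "mtx" (3x3 intrinsics, pixels), "rvec" (rotation vector, rad) and "tvec" (3), from world to camera coordinates, as OpenCV has them. Camera axes: x right, y down, z forward; pixel columns grow to the right and rows downward; lengths in mm; the calibration is good to about 2 mm. A picture is of the moment at which its call begins. camera_params takes no time and is no camera call.
- r.close_job(): hands the job in, once; it reports no verdict.
Trained networks look in the newest picture that a camera, given by its name, has taken for a name from the list of things; names that differ only in an ending like _2 or _b are one class to them, and where a whole thing is asked for, a point or a joint stands for the part that bears it (a point fixed in the world has none). Each returns a list of dicts, best first, with "conf" (0 to 1); they miss things now and then, are a little off and sometimes report something else, mostly with a low value. They report only what shows in the picture. A call takes as long as a camera call. They do not tell look-alikes from the thing itself.
- r.spot_in(camera, query): "location" ([x, y, z] in mm, in world coordinates, good to about 4 mm: the middle of the surface that is visible of it).
The state is a dict: "time_s": time; "joints": joint angles; "qvel": joint speeds; "tau": joint torques, N m; "tool_pos": TCP position; "eef_rot": TCP orientation; "wrist_force": force on the tool from outside, world axes, zero at the start; "torque": the same for the moment, N m; "finger_gap": finger opening in mm.
Only numpy, scipy, OpenCV 4.12 (cv2) and the standard library are available. Lean on these libraries where they do the work, as an engineer would, in place of code of your own. Each camera call takes 0.05 s, during which the arm holds its last target. There are 200 camera calls.

## Working session

There is one attempt and no reset: what is moved stays moved. The work goes in short steps, Python scripts to look and compute and a tool call to move; the robot and the scene stay as the last step left them, time stands still between calls to the robot, and variables do not carry over. Pictures are saved under pics/ and viewed, about 8 in all and at most 12, crops included, and the job is handed in when it is done.

Besides the shell and the picture viewer there is one more tool, called after "Request:" in YAML: its name, and indented under it one key for each argument. arm_command: Moves the arm, as the interface text tells. Its arguments: {"type":"object","properties":{"plan":{"type":"array"},"claw":{"type":"number"},"newtons":{"type":"number"}},"required":["plan"]}

```bash
mkdir -p pics; cat > h.py <<'E'
import numpy as np,cv2
from workcell import r
def proj(c,P):
    p=r.camera_params(c);return cv2.projectPoints(np.float64(P).reshape(-1,3),np.float64(p["rvec"]),np.float64(p["tvec"]),np.float64(p["mtx"]),None)[0].reshape(-1,2)
def unproj(c,uv,z):
    p=r.camera_params(c);R=cv2.Rodrigues(np.float64(p["rvec"]))[0];t=np.float64(p["tvec"]).ravel();K=np.float64(p["mtx"])
    C=-R.T@t;d=np.c_[np.float64(uv).reshape(-1,2),np.ones(np.size(uv)//2)]@np.linalg.inv(K).T@R
    return C+d*((z-C[2])/d[:,2])[:,None]
E
python3 - <<'E'
from h import *
for c in("scene","top"):
    im=r.get_image(c);cv2.imwrite(f"pics/{c}0.png",im)
    for q in("green_jar_mid","spot","orange_jar_mid","blue_jar_mid","code"):
        for d in r.spot_in(c,q): print(c,q,np.round(d["location"]),round(d["conf"],2),np.round(proj(c,d["location"])[0]))
s=r.sense();print(s["time_s"],s["tool_pos"],s["eef_rot"],s["finger_gap"])
E
```

```text
scene green_jar_mid [654. 248.  88.] 0.89 [368. 344.]
scene green_jar_mid [745. 284.  93.] 0.62 [336. 399.]
scene spot [ 494. -308.    2.] 0.67 [251. 119.]
scene orange_jar_mid [462. 198.  80.] 0.8 [435. 256.]
scene blue_jar_mid [490.  13.  77.] 0.84 [351. 194.]
scene code [742. 286.  92.] 0.69 [339. 399.]
top green_jar_mid [639. 231.  89.] 0.97 [202. 205.]
top green_jar_mid [729. 269.  89.] 0.68 [184. 155.]
top spot [ 488. -300.    8.] 0.89 [494. 300.]
top orange_jar_mid [446. 195.  86.] 0.8 [218. 318.]
top orange_jar_mid [ 487. -299.    8.] 0.31 [493. 300.]
top blue_jar_mid [480.  -6.  91.] 0.64 [338. 299.]
top code [726. 267.  88.] 0.92 [185. 157.]
top code [636. 235.  87.] 0.58 [200. 207.]
0.6 [233.89649289 469.99142799 205.51927939] [-48.86160424  89.99949228  14.67934068] 85.55220128686119
```

View pics/top0.png

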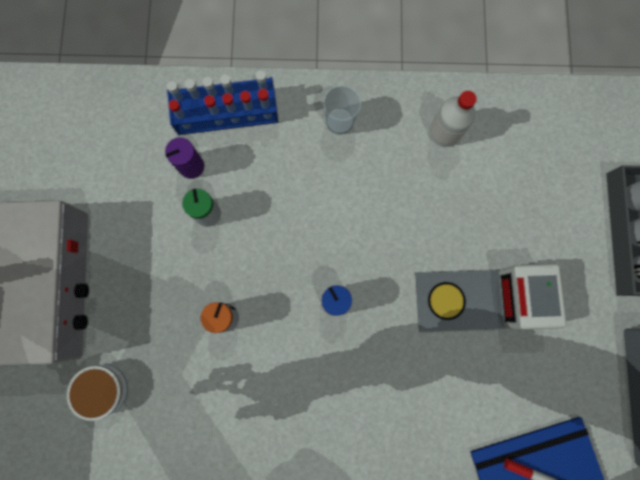

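View pics/scene0.png

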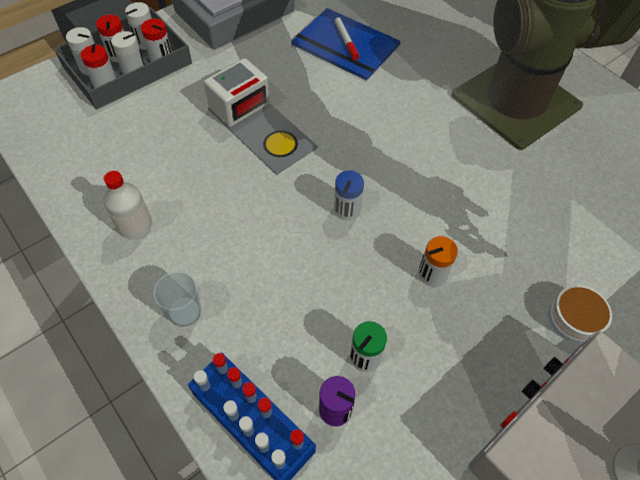

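Top picture: the green-capped jar is at (198,203), with its bar pointing up. The candidates are green (198,203), purple look-alike (184,155), orange (217,317) and blue (337,300). I choose green by its cap. The spot is at (447,300), with the reader to its right at (540,297). The scene picture agrees: green at (368,342), purple at (337,400).

```bash
cat > loc.py <<'E'
from h import *
from scipy.optimize import least_squares
a=np.linspace(0,2*np.pi,72)
def hull(c,xy,zs,rad):
    P=np.concatenate([np.c_[xy[0]+rad*np.cos(a),xy[1]+rad*np.sin(a),0*a+z] for z in zs])
    return cv2.convexHull(np.float32(proj(c,P)))
def cen(h):
    m=cv2.moments(h);return np.array([m['m10'],m['m01']])/m['m00']
def blob(im,lo,hi,near,w=45):
    m=cv2.inRange(cv2.cvtColor(im,cv2.COLOR_BGR2HSV),lo,hi);k=np.zeros_like(m);cv2.circle(k,tuple(int(v) for v in near),w,255,-1);m&=k
    c=[x for x in cv2.findContours(m,0,1)[0] if len(x)>4];return cv2.convexHull(max(c,key=cv2.contourArea))
def jar(im,c,near,zb=0):
    b=blob(im,(45,80,30),(85,255,255),near);t=cen(b)
    s=least_squares(lambda p:cen(hull(c,p,(zb+70,zb+90),26))-t,unproj(c,near,zb+80)[0,:2])
    return s.x,cv2.contourArea(b)/cv2.contourArea(hull(c,s.x,(zb+70,zb+90),26))
def bar(im,c,xy,zb=0):
    # rectified view of the cap top, 0.25 mm/px; bar = dark pixels, angle by weighted direction from centre
    n=220;g=(np.mgrid[:n,:n]-n/2)*.25
    P=np.c_[xy[0]+g[0].ravel(),xy[1]+g[1].ravel(),0*g[0].ravel()+zb+90]
    uv=proj(c,P).reshape(n,n,2).astype(np.float32)
    rec=cv2.remap(im,uv[...,0],uv[...,1],cv2.INTER_CUBIC);v=rec.max(2).astype(float)
    R=np.hypot(*g);ring=(R>7)&(R<21);med=np.median(v[ring]);w=np.where(ring,np.clip(.75*med-v,0,None),0)
    return np.degrees(np.arctan2((w*g[1]).sum(),(w*g[0]).sum())),rec
E
python3 - <<'E'
from loc import *
for c,gj,sp in(("scene",(368,335),(281,144)),("top",(198,203),(447,300))):
    im=r.get_image(c)
    xy,q=jar(im,c,gj);th,rec=bar(im,c,xy);print(c,"jar",xy.round(1),q.round(2),"bar",th.round(1))
    b=blob(im,(20,100,60),(35,255,255),sp,30);s=unproj(c,cen(b),5)[0];print(" spot",s.round(1))
    # red strip on top and window
    m=cv2.inRange(im,(0,0,110),(90,90,255));
    P=(522,297) if c=="top" else (245,87)
    k=np.zeros_like(m);cv2.circle(k,P,25,255,-1)
    for x in cv2.findContours(m&k,0,1)[0]:
        if cv2.contourArea(x)>15:
            rect=cv2.minAreaRect(x);bx=unproj(c,cv2.boxPoints(rect),85)[:,:2];print(" red",np.round(rect[0]),cv2.contourArea(x),bx.round(1).tolist())
    x,y=(198,190) if c=="top" else (355,350)
    A=cv2.resize(im[y-50:y+50,x-50:x+50],(400,400),interpolation=2)
    x,y=(480,300) if c=="top" else (255,110)
    B=cv2.resize(im[y-50:y+50,x-70:x+30 if 0 else x+70],(560,400),interpolation=2)[:, :400] if 0 else cv2.resize(im[y-50:y+50,x-50:x+50],(400,400),interpolation=2)
    row=np.hstack([A,B]);rows=row if c=="scene" else np.vstack([rows,row])
cv2.imwrite("pics/c1.png",cv2.resize(rows,(600,600)))
E
```

```text
Traceback (most recent call last):
AttributeError: 'float' object has no attribute 'round'
```

```bash

python3 - <<'E'
from loc import *
for c,gj,sp in(("scene",(368,335),(281,144)),("top",(198,203),(447,300))):
    im=r.get_image(c)
    xy,q=jar(im,c,gj);th,rec=bar(im,c,xy);print(c,"jar",xy.round(1),round(q,2),"bar",round(th,1))
    b=blob(im,(20,100,60),(35,255,255),sp,30);s=unproj(c,cen(b),5)[0];print(" spot",s.round(1))
    m=cv2.inRange(im,(0,0,110),(90,90,255))
    P=(522,297) if c=="top" else (245,87)
    k=np.zeros_like(m);cv2.circle(k,P,25,255,-1)
    for x in cv2.findContours(m&k,0,1)[0]:
        if cv2.contourArea(x)>15:
            rect=cv2.minAreaRect(x);bx=unproj(c,cv2.boxPoints(rect),85)[:,:2];print(" red",np.round(rect[0]),cv2.contourArea(x),bx.round(1).tolist())
    crop=lambda x,y:cv2.resize(im[y-50:y+50,x-50:x+50],(300,300),interpolation=2)
    row=np.hstack([crop(198,190),crop(490,300)] if c=="top" else [crop(355,350),crop(255,110)])
    rows=row if c=="scene" else np.vstack([rows,row])
cv2.imwrite("pics/c1.png",rows)
E
```

```text
scene jar [643.7 240.3] 0.9 bar 12.6
 spot [ 485.6 -214.1    5. ]
 red [250. 103.] 178.5 [[538.0, -284.3], [474.9, -287.6], [479.4, -267.4], [541.9, -264.5]]
 red [244.  86.] 97.5 [[523.5, -324.6], [457.9, -328.5], [460.5, -317.4], [525.7, -313.6]]
top jar [643.9 242.1] 0.84 bar 12.8
 spot [ 484.9 -212.3    5. ]
 red [522. 296.] 212.0 [[521.3, -311.8], [522.6, -323.4], [459.1, -326.5], [457.7, -315.1]]
```

View pics/c1.png

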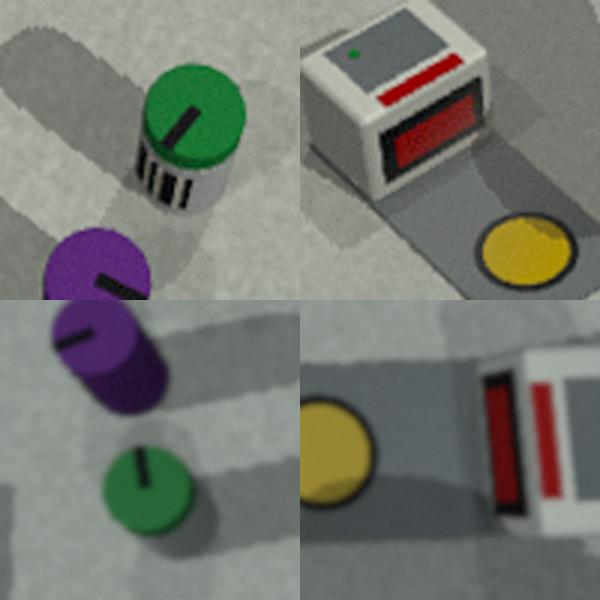

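The crop confirms the green cap, with its bar and bar code. The jar is at about (643.8, 241.2) with the code heading 12.7°. The spot is at (485.2, -213.2) with the window heading -87°, so the jar must turn about -99.7°. I'll go past the box first, keeping to its robot side.

Request:
arm_command:
  plan:
    - [0, -45, -18, -8, 0, 0]
    - [0, -85, -36, -16, 0, 0]
    - [0, -125, -54, -24, 0, 0]
    - [0, -165, -70, -32, 0, 0]
    - [0, -206, -87, -40, 0, 0]
    - [0, -255, -73, -40, 0, 0]
    - [0, -304, -60, -40, 0, 0]
    - [0, -354, -47, -40, 0, 0]
  claw: -1
  newtons: 30

```text
time_s: 1.55
tool_pos: [523.7, 270.9, 205.9]
eef_rot: [-58.9, 89.9, 44.6]
wrist_force: [0.5, 2.0, 0.6]
finger_gap: 85.1
```

```bash
cat > go.py <<'E'
import sys
from h import *
from scipy.spatial.transform import Rotation as Ro
s=r.sense();R=Ro.from_euler('xyz',s["eef_rot"],degrees=True)
x,y,z,h=map(float,sys.argv[1:5])
T=Ro.from_euler('z',h,degrees=True)*Ro.from_euler('y',90,degrees=True)
print(round(s["time_s"],2),"pos",np.round(s["tool_pos"],1),"jaw heading",np.degrees(np.arctan2(*R.as_matrix()[[1,0],2])).round(2),"gap",round(s["finger_gap"],1),"F",np.round(s["wrist_force"],1),"q",np.round(s["joints"]))
print("shift",R.inv().apply(np.array([x,y,z])-s["tool_pos"]).round(1),"turn",(R.inv()*T).as_rotvec(degrees=True).round(1))
E
python3 go.py 643.8 241.2 150 103.5
```

```text
1.55 pos [523.7 270.9 205.9] jaw heading 103.52 gap 85.1 F [0.5 2.  0.6] q [27. 21.  1. 70.  0. 14.]
shift [  56.  -109.7  -57. ] turn [0. 0. 0.]
```

Request:
arm_command:
  plan:
    - [0, -35, -18, 0, 0, 0]
    - [0, -75, -39, 0, 0, 0]
    - [10, -105, -55, 0, 0, 0]
    - [35, -110, -57, 0, 0, 0]
    - [56, -110, -57, 0, 0, 0]
    - [56, -110, -57, 0, 0, 0]
    - [56, -110, -57, 0, 0, 0]

```text
time_s: 2.25
tool_pos: [641.8, 242.1, 149.4]
eef_rot: [95.7, 89.9, -160.7]
wrist_force: [0.4, 0.9, 0.1]
finger_gap: 85.1
```

```bash
python3 go.py 643.8 241.2 36 103.5; python3 - <<'E'
from loc import *
out=[]
for c,g in(("scene",(368,335)),("top",(198,203))):
    im=r.get_image(c)
    try: xy,q=jar(im,c,g);print(c,xy,q)
    except Exception as e: print(c,e)
    x,y=g;out.append(cv2.resize(im[y-60:y+60,x-60:x+60],(400,400),interpolation=2))
cv2.imwrite("pics/a2.png",np.hstack(out))
E
```

```text
2.25 pos [641.8 242.1 149.4] jaw heading 103.54 gap 85.1 F [0.4 0.9 0.1] q [21. 32. 12. 69.  0.  7.]
shift [113.4  -1.9  -1.4] turn [ 0.  -0.  -0.1]
scene [643.73713531 240.29583327] 0.8952645838370981
top [643.75776463 242.04835648] 0.8416279761472408
```

View pics/a2.png

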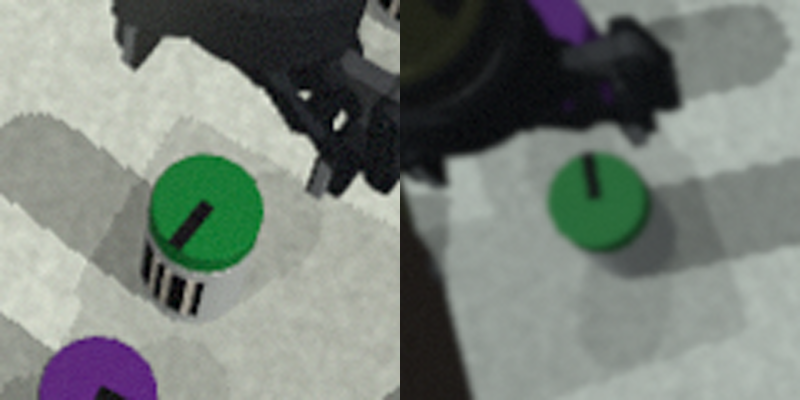

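The cap shows clear between and below the open fingers (scene crop, cap at about (205,210)). Next is the descent and the grip.

Request:
arm_command:
  plan:
    - [25, 0, 0, 0, 0, 0]
    - [50, 0, 0, 0, 0, 0]
    - [75, 0, 0, 0, 0, 0]
    - [95, 0, 0, 0, 0, 0]
    - [108, 0, 0, 0, 0, 0]
    - [114, 0, 0, 0, 0, 0]
    - [114, 0, 0, 0, 0, 0]

```text
time_s: 3.05
tool_pos: [642.3, 242.4, 35.7]
eef_rot: [-82.6, 90.0, 20.9]
wrist_force: [-0.3, -0.1, 0.8]
finger_gap: 85.2
```

Request:
arm_command:
  plan:
    - [0, 0, 0, 0, 0, 0]
    - [0, 0, 0, 0, 0, 0]
    - [0, 0, 0, 0, 0, 0]
    - [0, 0, 0, 0, 0, 0]
    - [0, 0, 0, 0, 0, 0]
    - [0, 0, 0, 0, 0, 0]
    - [0, 0, 0, 0, 0, 0]
    - [0, 0, 0, 0, 0, 0]
  claw: 1
  newtons: 30

```text
time_s: 3.85
tool_pos: [643.3, 242.4, 37.0]
eef_rot: [-86.3, 89.8, 17.3]
wrist_force: [-0.1, -0.8, 6.8]
finger_gap: 51.2
```

```bash
python3 go.py 643.8 241.2 150 103.5; python3 - <<'E'
from loc import *
im=r.get_image("scene");xy,q=jar(im,"scene",(368,335));print(xy,q,bar(im,"scene",xy)[0])
E
```

```text
3.85 pos [643.3 242.4  37. ] jaw heading 103.53 gap 51.2 F [-0.1 -0.8  6.8] q [21. 36.  1. 55. -0.  7.]
shift [-113.    -0.5   -1.3] turn [0.  0.  0.2]
[651.22914403 242.2750019 ] 0.5881118238760041 179.48291806124817
```

Request:
arm_command:
  plan:
    - [-10, 0, 0, 0, 0, 0]
    - [-30, 0, 0, 0, 0, 0]
    - [-60, 0, 0, 0, 0, 0]
    - [-90, 0, 0, 0, 0, 0]
    - [-120, 0, 0, 0, 0, 0]
    - [-140, 0, 0, 0, 0, 0]
    - [-150, 0, 0, 0, 0, 0]
    - [-150, 0, 0, 0, 0, 0]
  newtons: 40

```text
time_s: 4.7
tool_pos: [642.9, 242.6, 187.0]
eef_rot: [-80.4, 89.9, 23.1]
wrist_force: [-0.6, 0.2, -0.8]
finger_gap: 51.1
```

```bash
python3 go.py 485.2 -213.2 187 3.8; python3 - <<'E'
from loc import *
out=[]
for c,p in(("scene",(643,241,140)),("top",(643,241,180))):
    im=r.get_image(c);x,y=np.clip(proj(c,p)[0],80,400).astype(int);out.append(cv2.resize(im[y-80:y+80,x-80:x+80],(400,400),interpolation=2))
cv2.imwrite("pics/a3.png",np.hstack(out))
E
```

```text
4.7 pos [642.9 242.6 187. ] jaw heading 103.54 gap 51.1 F [-0.6  0.2 -0.8] q [21. 32. 16. 74.  0.  7.]
shift [  -0.8  260.1 -406.2] turn [99.7  0.1  0.1]
```

View pics/a3.png

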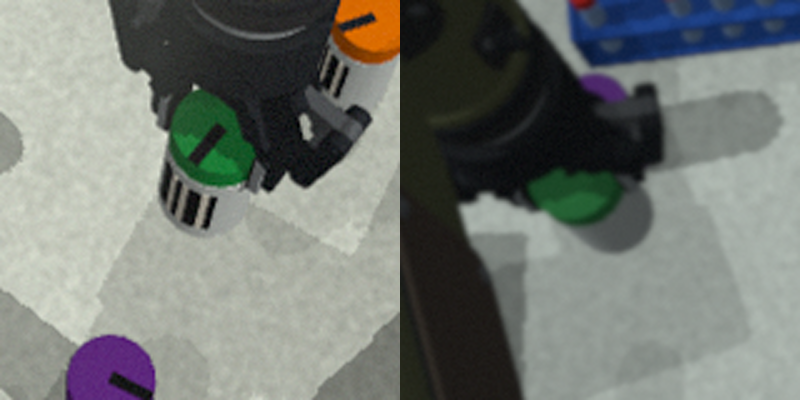

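The jar is lifted and upright in the fingers, with its code visible to the front left. Next I carry it over.

Request:
arm_command:
  plan:
    - [0, 10, -16, 4, 0, 0]
    - [0, 31, -49, 12, 0, 0]
    - [0, 52, -81, 20, 0, 0]
    - [0, 73, -114, 28, 0, 0]
    - [0, 94, -146, 36, 0, 0]
    - [0, 114, -179, 44, 0, 0]
    - [0, 135, -211, 52, 0, 0]
    - [0, 156, -244, 60, 0, 0]

```text
time_s: 5.6
tool_pos: [545.6, -32.7, 183.6]
eef_rot: [133.4, 89.8, 176.6]
wrist_force: [-0.4, -0.3, -1.2]
finger_gap: 50.7
```

```bash
python3 go.py 485.2 -213.2 187 3.8
```

```text
5.6 pos [545.6 -32.7 183.6] jaw heading 43.23 gap 50.7 F [-0.4 -0.3 -1.2] q [-3. 18. -7. 65. -0. 43.]
shift [  -3.2  -90.1 -167.6] turn [39.4 -0.2 -0.1]
```

Request:
arm_command:
  plan:
    - [0, -18, -34, 8, 0, 0]
    - [0, -36, -67, 16, 0, 0]
    - [0, -54, -100, 24, 0, 0]
    - [0, -70, -130, 31, 0, 0]
    - [0, -82, -152, 36, 0, 0]
    - [0, -88, -164, 39, 0, 0]
    - [0, -90, -168, 39.5, 0, 0]
    - [0, -90, -168, 39.5, 0, 0]

```text
time_s: 6.4
tool_pos: [487.5, -212.1, 184.8]
eef_rot: [131.8, 89.9, 135.9]
wrist_force: [-0.8, 0.4, -0.9]
finger_gap: 50.7
```

```bash
python3 go.py 485.2 -213.2 70 3.8;  python3 - <<'E'
from loc import *
out=[]
for c,p in(("scene",(485,-213,180)),("top",(485,-213,180))):
    im=r.get_image(c);cv2.imwrite(f"pics/{c}4.png",im);x,y=np.clip(proj(c,p)[0],80,400 if 0 else 560).astype(int);y=min(y,400);print(x,y);out.append(cv2.resize(im[y-80:y+80,x-80:x+80],(400,400),interpolation=2))
cv2.imwrite("pics/a4.png",np.hstack(out))
E
```

```text
6.4 pos [ 487.5 -212.1  184.8] jaw heading 4.07 gap 50.7 F [-0.8  0.4 -0.9] q [-24.  16.  -9.  65.   0.  62.]
shift [114.8  -1.   -2.3] turn [ 0.3 -0.1 -0.1]
276 80
478 295
```

View pics/a4.png

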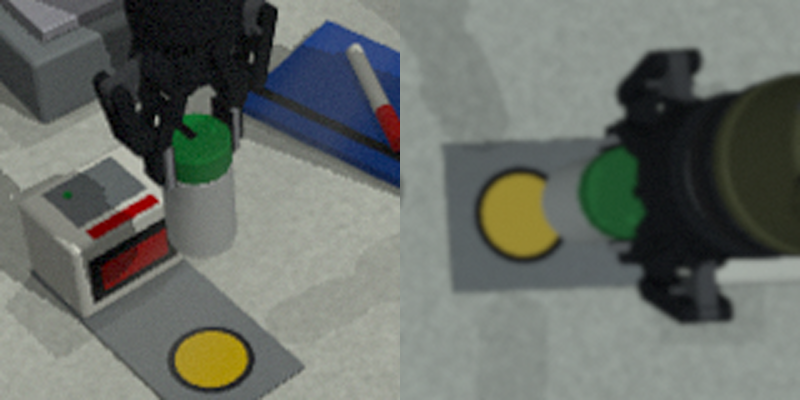

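The jar is held upright above the plate with its bar toward the reader. Next I descend partway and measure.

Request:
arm_command:
  plan:
    - [15, 0, 0, 0, 0, 0]
    - [40, 0, -1, 0, 0, 0]
    - [70, 0, -2, 0, 0, 0]
    - [95, 0, -2, 0, 0, 0]
    - [115, 0, -2, 0, 0, 0]
    - [125, 0, -2, 0, 0, 0]
    - [128, 0, -2, 0, 0, 0]
    - [128, 0, -2, 0, 0, 0]

```text
time_s: 7.3
tool_pos: [486.4, -212.2, 57.7]
eef_rot: [-3.3, 90.0, 0.8]
wrist_force: [-0.3, -0.4, -0.1]
finger_gap: 51.1
```

```bash
python3 go.py 485.2 -213.2 42 3.8;  python3 - <<'E'
from loc import *
s=r.sense();zb=s["tool_pos"][2]-37;out=[]
for c in("scene","top"):
    p=(485,-213,zb+80);im=r.get_image(c);g=proj(c,p)[0];xy,q=jar(im,c,g,zb);print(c,xy,q,bar(im,c,xy,zb)[0])
    x,y=np.clip(g,80,560).astype(int);cv2.circle
    o=cv2.resize(im[y-50:y+50,x-50:x+50],(400,400),interpolation=2)
    # expected outline for jar at TCP
    for h_,col in((hull(c,s["tool_pos"][:2],(zb,zb+90),26),(255,255,0)),(hull(c,(485.2,-213.2),(5,),30),(255,0,255))):
        cv2.polylines(o,[np.int32((h_.reshape(-1,2)-(x-50,y-50)+.5)*4)],True,col,1)
    out.append(o)
cv2.imwrite("pics/a5.png",np.hstack(out))
E
```

```text
7.3 pos [ 486.4 -212.2   57.7] jaw heading 4.1 gap 51.1 F [-0.3 -0.4 -0.1] q [-24.  22. -22.  47.   0.  62.]
shift [15.7 -0.9 -1.2] turn [0.3 0.  0. ]
scene [ 483.21781899 -210.20569609] 0.6757299377771973 -64.40827185841738
top [ 485.89857486 -201.71681838] 0.49850406997165697 -82.82448136846646
```

View pics/a5.png

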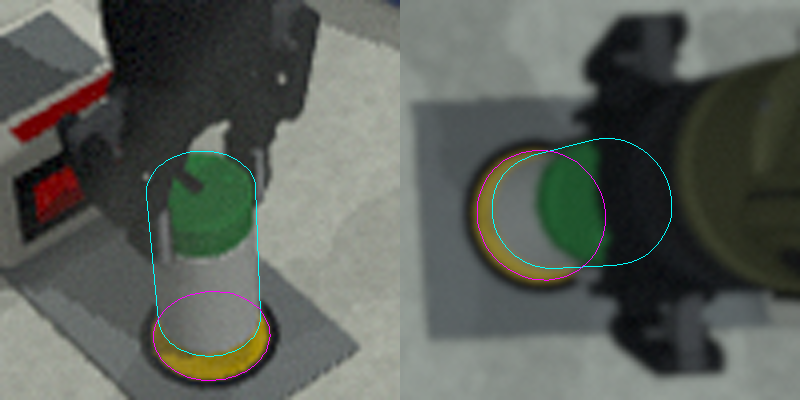

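The jar's outline matches the model at the TCP, and the magenta circle matches the spot. Now I lower it gently.

Request:
arm_command:
  plan:
    - [4, -1, -1, 0, 0, 0]
    - [8, -1, -1, 0, 0, 0]
    - [11, -1, -1, 0, 0, 0]
    - [13, -1, -1, 0, 0, 0]
    - [14, -1, -1, 0, 0, 0]
    - [14, -1, -1, 0, 0, 0]

```text
time_s: 8.0
tool_pos: [484.8, -213.7, 43.3]
eef_rot: [150.0, 90.0, 154.1]
wrist_force: [-0.3, -0.9, -0.6]
finger_gap: 50.5
```

Request:
arm_command:
  plan:
    - [0.5, 0, 0, 0, 0, 0]
    - [1, 0, 0, 0, 0, 0]
    - [1, 0, 0, 0, 0, 0]
    - [1, 0, 0, 0, 0, 0]

```text
time_s: 8.4
tool_pos: [485.0, -213.7, 42.5]
eef_rot: [-41.5, 90.0, -37.4]
wrist_force: [-0.1, -0.2, -0.6]
finger_gap: 51.1
```

Not yet in contact, so I continue in half-millimetre steps.

Request:
arm_command:
  plan:
    - [0.5, 0, 0, 0, 0, 0]
    - [0.5, 0, 0, 0, 0, 0]
    - [1, 0, 0, 0, 0, 0]
    - [1, 0, 0, 0, 0, 0]

```text
time_s: 8.8
tool_pos: [485.1, -213.8, 42.1]
eef_rot: [-39.4, 90.0, -35.4]
wrist_force: [-1.2, 1.3, 4.5]
finger_gap: 51.0
```

Request:
arm_command:
  plan:
    - [0.5, 0, 0, 0, 0, 0]
    - [0.5, 0, 0, 0, 0, 0]
    - [0.5, 0, 0, 0, 0, 0]

```text
time_s: 9.1
tool_pos: [485.1, -213.9, 42.0]
eef_rot: [-40.4, 90.0, -36.4]
wrist_force: [-2.1, 1.5, 8.3]
finger_gap: 51.0
```

Contact. I'll ease off the press, open, then raise straight up.

Request:
arm_command:
  plan:
    - [-0.5, 0, 0, 0, 0, 0]
    - [-1, 0, 0, 0, 0, 0]
    - [-1, 0, 0, 0, 0, 0]
  newtons: 20

```text
time_s: 9.4
tool_pos: [485.1, -213.8, 42.1]
eef_rot: [-37.4, 90.0, -33.4]
wrist_force: [0.2, 0.5, 2.4]
finger_gap: 50.8
```

Request:
arm_command:
  plan:
    - [0, 0, 0, 0, 0, 0]
    - [0, 0, 0, 0, 0, 0]
    - [0, 0, 0, 0, 0, 0]
    - [0, 0, 0, 0, 0, 0]
    - [0, 0, 0, 0, 0, 0]
    - [0, 0, 0, 0, 0, 0]
    - [0, 0, 0, 0, 0, 0]
    - [0, 0, 0, 0, 0, 0]
  claw: -1

```text
time_s: 10.2
tool_pos: [485.0, -213.7, 42.0]
eef_rot: [1.0, 90.0, 5.0]
wrist_force: [-0.1, -0.4, 0.4]
finger_gap: 85.5
```

Request:
arm_command:
  plan:
    - [-10, 0, 0, 0, 0, 0]
    - [-30, 0, 0, 0, 0, 0]
    - [-60, 0, 0, 0, 0, 0]
    - [-95, 0, 0, 0, 0, 0]
    - [-130, 0, 0, 0, 0, 0]
    - [-150, 0, 0, 0, 0, 0]
    - [-160, 0, 0, 0, 0, 0]

```text
time_s: 10.9
tool_pos: [486.2, -214.3, 205.2]
eef_rot: [-28.2, 89.7, -24.2]
wrist_force: [-0.1, 0.6, 0.4]
finger_gap: 85.5
```

```bash
python3 go.py 380 -60 205 3.8; python3 - <<'E'
from loc import *
for c in("scene","top"):
    im=r.get_image(c);g=proj(c,(485,-213,85))[0];xy,q=jar(im,c,g,5);print(c,xy,q,bar(im,c,xy,5)[0])
E
```

```text
10.9 pos [ 486.2 -214.3  205.2] jaw heading 4.04 gap 85.5 F [-0.1  0.6  0.4] q [-24.  15.  -7.  67.  -0.  62.]
shift [ -0.6 161.4 -95.1] turn [0.2 0.2 0.1]
scene [ 483.14203139 -214.75104303] 0.8156723528647436 -82.00383025691397
top [ 483.560199   -213.43676074] 0.9225842927123421 -87.68255423224127
```

Request:
arm_command:
  plan:
    - [0, 40, -20, 0, 0, 0]
    - [0, 80, -45, 0, 0, 0]
    - [0, 120, -70, 0, 0, 0]
    - [0, 150, -90, 0, 0, 0]
    - [0, 160, -95, 0, 0, 0]
    - [0, 160, -95, 0, 0, 0]

```text
time_s: 11.6
tool_pos: [377.4, -59.8, 201.1]
eef_rot: [171.1, 89.9, 175.2]
wrist_force: [0.1, -1.2, 0.4]
finger_gap: 85.6
```

```bash
python3 - <<'E'
from loc import *
out=[];recs=[]
print(r.sense()["time_s"])
for c in("scene","top"):
    im=r.get_image(c);g=proj(c,(485,-213,85))[0];xy,q=jar(im,c,g,5);th,rec=bar(im,c,xy,5);print(c,xy,q,th,bar(im,c,(484.5,-213.3),5)[0])
    # bar line fit, independent of centre
    v=rec.max(2);n=220;gg=(np.mgrid[:n,:n]-n/2)*.25;m=(v<.55*np.median(v[80:140,80:140]))&(np.hypot(*gg)<22)
    P=np.c_[gg[0][m],gg[1][m]].astype(np.float32);l=cv2.fitLine(P,2,0,.01,.01).ravel();print(" line",np.degrees(np.arctan2(l[1],l[0])),len(P),P.mean(0))
    x,y=g.astype(int);x-=15 if c=="scene" else -15;out.append(cv2.resize(im[y-50:y+50,x-50:x+50],(390,390),interpolation=2));recs.append(rec)
    s=unproj(c,cen(blob(im,(20,100,60),(35,255,255),proj(c,(485,-213,5))[0],30)),5)
o=np.hstack(out);cv2.imwrite("pics/a6.png",np.vstack([o,np.hstack([cv2.resize(x,(200,200)) for x in recs]+[np.zeros((200,380,3),np.uint8)])]))
E
```

```text
11.6
scene [ 483.51979004 -214.40998832] 0.8086561445519385 -83.61737994029797 -87.90685953660223
 line -86.36446 1299 [  1.2925327 -11.748652 ]
top [ 483.69564346 -213.16125356] 0.9139209524225835 -90.08082255968965 -93.24539070261153
 line -86.559525 1665 [  0.3045045 -11.279429 ]
```

View pics/a6.png

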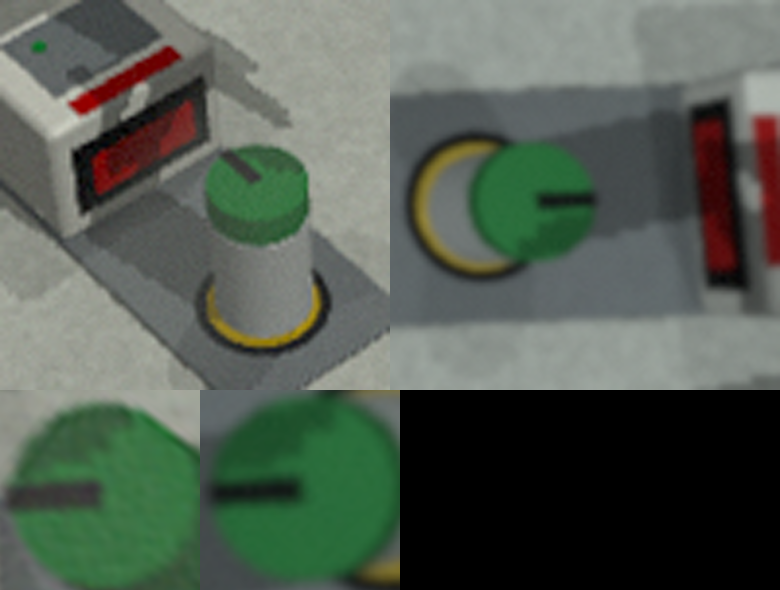

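The jar stands upright inside the spot with an even rim around it, and its bar points at the window. The bar heading is about -86.5° against -87° for the reader, and the position is within about 2 mm. I'm handing in.

```bash
python3 -c "
from h import *
print(r.close_job())"
```

```text
the job is handed in; nothing more can be done
None
```

The green-capped jar stands upright on the yellow spot with its bar-code side facing the reader's window. I handed the job in at about 11.7 s on the robot's clock, with the gripper open and clear of everything.

- **Handling:** I gripped the jar across its diameter at 30–40 N and turned it about -99.7° on the way. I lowered it in half-millimetre steps (contact up to about 8 N) and eased off before opening.
- **Position:** the last pictures put the jar about 1.5–2 mm from the spot's centre in both cameras.
- **Facing:** a line fitted to the bar on the cap gives a heading of -86.4° (scene camera) and -86.6° (top camera); the reader's direction measured about -87°. I could not see the code panel itself in the last view, because it faces away from both cameras.
- **Disagreement:** a second, rougher angle estimate gave -83.6° (scene) and -90.1° (top). It depends on the fitted cap centre and is upset by a shadow on the cap, so I relied on the line fit.
- **Other jars:** I carried the jar and moved the gripper well above or clear of the orange, blue and purple jars. I did not re-measure their positions afterwards.

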